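Shut the tilt bins before welding

ROBOT

A 6-joint arm with a two-finger parallel gripper is mounted at the origin on the work surface. World frame = base frame: x ahead of the robot, y to its left, z up, the work surface at z = 0. Lengths are in m, angles in rad, forces in N, time in s.
With the tool pointing down it reaches from about 0.25 to 0.725 m from the base axis. Payload 9.7 kg.
Tool frame: the origin (TCP) lies midway between the tips of the shut fingers; the grasp point (between the pads) lies 19 mm behind it; z points along the fingers, y is the line along which they close (so a half turn about z gives the same grasp; the last joint's range is limited). The gripper opens to 85 mm and grips with 20 to 120 N. Pads are 22 mm wide; open, the fingers measure 114 mm over their backs; the gripper's body (76 mm by 85 mm) begins 54 mm behind the grasp point. The pads swing forward as they close: fully open they stand 13 mm farther back than shut.
Start: joints at [-1.34, 0.087, 0.176, 1.66, 0, 1.571], TCP at [0.126, -0.535, 0.2] pointing down, gripper open.
Joint ranges: [-3.13, 3.13], [-0.85, 1.81], [-1.15, 1.24], [-2.2, 2.28], [-1.44, 1.52], [-3.14, 3.14]. Speed limits (rad/s): [2.22, 2.22, 2.57, 3.14, 3.14, 3.14].

INTERFACE

Orientations are given as a rotation vector (axis times angle).
In Python, from station import sense, grab_frame, calibration, sign_off gives the robot as it stands.
- The arm moves only by the tool jog_arm, never from a script. Its argument "series" is a list of rows, each a list of 3 entries, a list of its own where there are three numbers: the shift along the tool's x, y, z in units of 40 mm (1.0 is 40 mm), then the turn about the tool's z in units of 6 degrees (1.0 is 6 degrees), then the closure, from 0 (fully open) to 1 (shut). A call has 1 to 12 rows; each row shifts and turns the commanded pose from where the row before left it, along the tool's axes as they then stand; what a row does not reach is not made up. A row lasts 1/12 s, in which the tool goes at most 41.7 mm and 7.16 degrees, less where a joint would pass 70% of its speed; a pose out of reach is approached as far as the arm can. A call is refused whole if a number of a shift passes 1 or a number of a turn 1, either way. A call with a gripper value outside its range is refused whole. The fingers move at their own pace and stop on an object; "force" is the grip in N (left out, the last holds). Time passes only in rows, so rows that do not move let the fingers close. It gives the time, the measured TCP pose, the force, the opening and the grip force at its end, in the units of the state.
- sense(): the state, without advancing time (a new reading comes with each control period).
- grab_frame(name): name is "side" or "top" or "wrist"; returns (picture, depth): 480x640x3 uint8, red, green, blue; 480x640 float32, m along the optical axis (not along the pixel's ray), 0 where there is no reading.
- calibration(name): a dict with "fovy" (degrees; the focal length in pixels is half the picture's height over the tangent of half this angle, whatever the lens; pixels are square), "cx", "cy" (the principal point, pixels), "R" (3x3) and "t" (3): a world point X has camera coordinates R X + t; the wrist camera has in their place "T_tool_cam" (4x4, takes a point from camera to tool coordinates, whose origin is the TCP and whose axes are the flange's). Camera axes: x right, y down, z forward; pixel columns grow to the right and rows downward; lengths in m; the calibration is good to about 2 mm. The wrist camera is an equidistant fisheye: a pixel r from the principal point sees the ray r / f radians off the axis. A picture is of the moment at which its call begins: read the wrist's pose just before it. calibration takes no time and is no camera call.
- sign_off(): hands the job in; it is judged then, once.
The state is a dict: "t": time; "qpos": joint angles; "dq": joint speeds; "effort": joint torques, N m; "tcp_pos": TCP position; "tool_rot": TCP orientation; "ft_force": force on the tool from outside, world axes, zero at the start; "moment": the same for the moment, N m; "gripper_width": opening from 0.0 (shut) to 1.0 (fully open); "grasp_force": force on a finger pad.
Only numpy, scipy, OpenCV 4.12 (cv2) and the standard library are available. Lean on these libraries where they do the work, as an engineer would, in place of code of your own. Each camera call takes 0.05 s, during which the arm holds its last target. There are 200 camera calls.

TASK

Welding is about to start, so the clear tilt bins in the row on the bench must be shut against sparks. With your fingertips push every bin that is tilted open back until it is fully home, its front flush with its shut neighbours. Take nothing out of the bins, leave the shut ones shut, and leave the other things on the bench where they are.

Things in the scene. Friction and masses are not known exactly. Their poses are not given: they have to be found in the camera images.
- row: the fixed tilt-bin row, a grey plastic housing 600 wide, 91 deep, 112 high, holding six clear bins side by side at 98 mm pitch. Origin on the bench under the middle of its front face; x points into the row (the way to push a bin shut), y along it, z up. The front faces -x and lies at x = 0; its top is flat and clear
- bin_a (a joint): tilt of clear bin a (tilted open at the start), rad: 0 shut, front flush with the housing; grows as its top tips out towards the robot, stop at 0.8. Turns about its lower front edge, 8 mm above the bench on the row's front plane. Stiff pivot (0.14 N m, 1 to 3 N at the lip): it stays where it is left. The bins' order along the row is drawn anew each time
- lip_a (a point): front edge of the grey finger lip of bin a, mid-width. Bin: 94 wide, 78 deep, front 96 high, 3 thick; lip 88 wide, 6 high, along its top, standing 10 mm out from the front. The point is 93 mm above the pivot edge and 10 mm before the front: when shut 101 mm above the bench, 10 mm before the row. Axes as the row's, tipped with the bin
- bin_b (a joint): tilt of clear bin b (tilted open at the start), rad: 0 shut, front flush with the housing; grows as its top tips out towards the robot, stop at 0.8. Turns about its lower front edge, 8 mm above the bench on the row's front plane. Stiff pivot (0.14 N m, 1 to 3 N at the lip): it stays where it is left. The bins' order along the row is drawn anew each time
- lip_b (a point): front edge of the grey finger lip of bin b, mid-width. Bin: 94 wide, 78 deep, front 96 high, 3 thick; lip 88 wide, 6 high, along its top, standing 10 mm out from the front. The point is 93 mm above the pivot edge and 10 mm before the front: when shut 101 mm above the bench, 10 mm before the row. Axes as the row's, tipped with the bin
- bin_c (a joint): tilt of clear bin c (tilted open at the start), rad: 0 shut, front flush with the housing; grows as its top tips out towards the robot, stop at 0.8. Turns about its lower front edge, 8 mm above the bench on the row's front plane. Stiff pivot (0.14 N m, 1 to 3 N at the lip): it stays where it is left. The bins' order along the row is drawn anew each time
- lip_c (a point): front edge of the grey finger lip of bin c, mid-width. Bin: 94 wide, 78 deep, front 96 high, 3 thick; lip 88 wide, 6 high, along its top, standing 10 mm out from the front. The point is 93 mm above the pivot edge and 10 mm before the front: when shut 101 mm above the bench, 10 mm before the row. Axes as the row's, tipped with the bin
- bin_d (a joint): tilt of clear bin d (shut at the start, copper contact tips in it), rad: 0 shut, front flush with the housing; grows as its top tips out towards the robot, stop at 0.8. Turns about its lower front edge, 8 mm above the bench on the row's front plane. Stiff pivot (0.14 N m, 1 to 3 N at the lip): it stays where it is left. The bins' order along the row is drawn anew each time
- lip_d (a point): front edge of the grey finger lip of bin d, mid-width. Bin: 94 wide, 78 deep, front 96 high, 3 thick; lip 88 wide, 6 high, along its top, standing 10 mm out from the front. The point is 93 mm above the pivot edge and 10 mm before the front: when shut 101 mm above the bench, 10 mm before the row. Axes as the row's, tipped with the bin
- bin_e (a joint): tilt of clear bin e (shut at the start, steel nuts in it), rad: 0 shut, front flush with the housing; grows as its top tips out towards the robot, stop at 0.8. Turns about its lower front edge, 8 mm above the bench on the row's front plane. Stiff pivot (0.14 N m, 1 to 3 N at the lip): it stays where it is left. The bins' order along the row is drawn anew each time
- lip_e (a point): front edge of the grey finger lip of bin e, mid-width. Bin: 94 wide, 78 deep, front 96 high, 3 thick; lip 88 wide, 6 high, along its top, standing 10 mm out from the front. The point is 93 mm above the pivot edge and 10 mm before the front: when shut 101 mm above the bench, 10 mm before the row. Axes as the row's, tipped with the bin
- bin_f (a joint): tilt of clear bin f (shut at the start, small brass nozzles in it), rad: 0 shut, front flush with the housing; grows as its top tips out towards the robot, stop at 0.8. Turns about its lower front edge, 8 mm above the bench on the row's front plane. Stiff pivot (0.14 N m, 1 to 3 N at the lip): it stays where it is left. The bins' order along the row is drawn anew each time
- lip_f (a point): front edge of the grey finger lip of bin f, mid-width. Bin: 94 wide, 78 deep, front 96 high, 3 thick; lip 88 wide, 6 high, along its top, standing 10 mm out from the front. The point is 93 mm above the pivot edge and 10 mm before the front: when shut 101 mm above the bench, 10 mm before the row. Axes as the row's, tipped with the bin
- nozzle: brass gas nozzle, 22 dia x 60, loose in bin a; origin at its middle
- diffuser: copper gas diffuser, 16 dia x 42, loose in bin b; origin at its middle
- bush: steel bush, 20 dia x 30, loose in bin c; origin at its middle
- gel_tin: round steel tin with a grey lid, 70 dia x 60 high, standing about 80 mm before bin d; origin under its middle
- t_sample: welded T piece of steel plate, base 60 x 78 x 6 with a web up to 56 high along its y, standing about 80 mm before bin e; origin under its middle
- magnet: grey arrow-shaped welding magnet, 64 x 64 x 16, lying about 80 mm before bin f; origin under its middle
- spray_can: white and grey spray can, 65 dia x 187 high, standing at the right of the bench; origin under its middle
- pliers: black welding pliers, 210 x 70 x 16, lying at the left; origin under their middle
- wire_brush: wooden wire brush, 220 x 26 x 31, lying bristles down at the left; origin under its middle
- chip_hammer: steel chipping hammer, 260 x 150 x 28, lying at the right; origin under its handle
- coupons: small stack of steel coupons, 80 x 50 x 17, lying beside the fixed dark steel welding plate (200 x 420 x 12) before the robot; origin under its middle

How it is judged:
At the end, for the whole second after the job is handed in: All six bins are shut within 0.06 rad (about 6 mm at the lip) and at rest, and the nozzle, the diffuser and the bush still lie in their bins; the other things on the bench are within 25 mm of where they stood (value of joint each of bin_a, bin_b, bin_c, bin_d, bin_e, bin_f below 0.06 rad and velocity of joint bin_a between -0.05 and 0.05 rad/s and velocity of joint bin_b between -0.05 and 0.05 rad/s and velocity of joint bin_c between -0.05 and 0.05 rad/s and velocity of joint bin_d between -0.05 and 0.05 rad/s and velocity of joint bin_e between -0.05 and 0.05 rad/s and velocity of joint bin_f between -0.05 and 0.05 rad/s and distance between nozzle and lip_a below 0.14 m and height (world z) of nozzle between 0.008 and 0.11 m and distance between diffuser and lip_b below 0.14 m and height (world z) of diffuser between 0.008 and 0.11 m and distance between bush and lip_c below 0.14 m and height (world z) of bush between 0.008 and 0.11 m and distance of each of gel_tin, t_sample, magnet, spray_can, pliers, wire_brush, chip_hammer, coupons from where it was at the start of the episode below 0.025 m); the robot touches nothing.
It fails at once if a part is lifted or spilled out of its bin (height (world z) of any of nozzle, diffuser, bush above 0.12 m or distance between nozzle and lip_a above 0.15 m or distance between diffuser and lip_b above 0.15 m or distance between bush and lip_c above 0.15 m).
It fails at once if a bin that was shut is opened (value of joint any of bin_d, bin_e, bin_f above 0.15 rad).
It fails at once if another thing on the bench is picked up, knocked over or moved by more than 25 mm (distance of any of gel_tin, t_sample, magnet, spray_can, pliers, wire_brush, chip_hammer, coupons from where it was at the start of the episode above 0.025 m or angle between any of gel_tin, t_sample, magnet, spray_can, pliers, wire_brush, chip_hammer, coupons's own z axis and vertical above 0.4 rad).
It also fails if it takes over 61 s, if anything falls off the work surface, if the arm or the gripper's body presses on something with over 40 N, if the wrist force passes 120 N, or if a joint passes its speed limit or range.

## Working session

There is one attempt and no reset: what is moved stays moved. The work goes in short steps, Python scripts to look and compute and a tool call to move; the robot and the scene stay as the last step left them, time stands still between calls to the robot, and variables do not carry over. Pictures are saved under pics/ and viewed, at most 10 in all, crops included, and the job is handed in when it is done.

Besides the shell and the picture viewer there is one more tool, called after "Emit:" as a command line: name --argument value ..., lists and objects as JSON in quotes. jog_arm: Moves the arm, as the interface text tells. Its arguments: {"type":"object","properties":{"series":{"type":"array"},"force":{"type":"number"}},"required":["series"]}

```bash
mkdir -p pics; cat > h.py <<'E'
import numpy as np,cv2
from station import *
def world(name,D,u,v,C=None):
    C=C or calibration(name); f=240/np.tan(np.radians(C["fovy"])/2)
    d=D[v,u]; p=np.array([(u-C["cx"])/f*d,(v-C["cy"])/f*d,d])
    return np.array(C["R"]).T@(p-np.array(C["t"]))
def proj(name,X):
    C=calibration(name); f=240/np.tan(np.radians(C["fovy"])/2)
    p=np.array(C["R"])@X+np.array(C["t"]); return p[0]/p[2]*f+C["cx"],p[1]/p[2]*f+C["cy"]
E
python3 - <<'E'
from h import *
s=sense();print(s)
for n in("top","side"):
    I,D=grab_frame(n);cv2.imwrite(f"pics/{n}0.png",I[...,::-1]);np.save(n+"0.npy",D);C=calibration(n);print(n,C)
E
```

```text
{'t': 0.0, 'qpos': array([-1.34001344e+00,  8.74978828e-02,  1.75116051e-01,  1.65979863e+00,
        1.95604802e-05,  1.57077454e+00]), 'dq': array([-0.00031133,  0.00096846, -0.00012238, -0.00037722,  0.00044915,
       -0.00249666]), 'effort': array([ 6.33470103e-03, -5.20391393e+01,  4.64804292e+01,  1.62957434e-02,
        3.60565846e-04, -2.26377585e-05]), 'tcp_pos': array([ 0.12574979, -0.5351483 ,  0.19915304]), 'tool_rot': array([-3.11932844e+00, -3.61584353e-01,  2.19685626e-04]), 'ft_force': array([ 0.21784897,  0.37190252, -0.40704569]), 'moment': array([ 0.01332682, -0.02024743, -0.04406995]), 'grasp_force': 0.0, 'gripper_width': 0.9989028924173213}
top {'fovy': 48.35757168668902, 'cx': 320.16233732440736, 'cy': 239.1934519979038, 'R': array([[ 0.02818584, -0.99959611,  0.00363016],
       [-0.99553207, -0.02839828, -0.09005238],
       [ 0.0901191 , -0.00107574, -0.99593041]]), 't': array([-0.01491969,  0.49787175,  1.44611664])}
side {'fovy': 42.062952426478816, 'cx': 309.8889297662115, 'cy': 240.52636255992178, 'R': array([[ 0.94514919, -0.32662058,  0.003465  ],
       [-0.18293734, -0.5380985 , -0.82279033],
       [ 0.27060477,  0.77702574, -0.56833446]]), 't': array([-0.46057756,  0.16442451,  1.670059  ])}
```

View pics/top0.png

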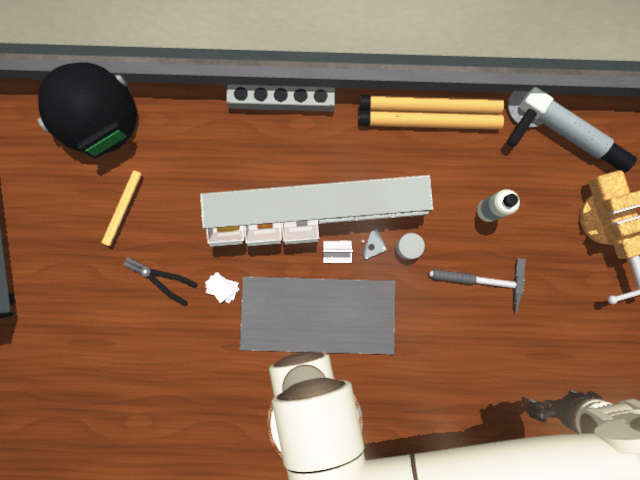

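View pics/side0.png

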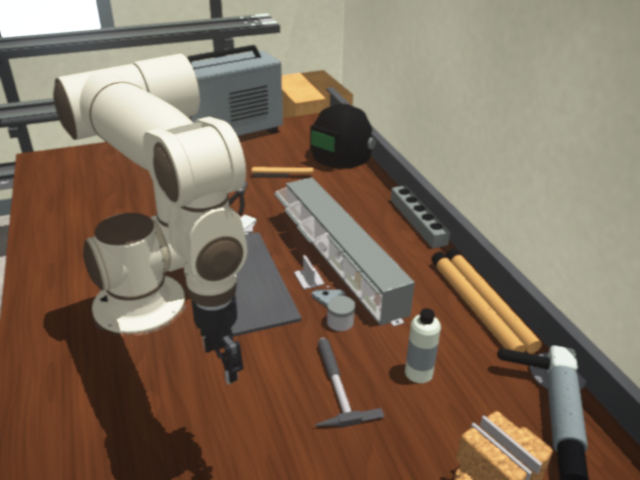

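The top view shows the row from (202,195) to (432,210). Its three leftmost bins are open, near (226,236), (264,234) and (301,230). The T, magnet and tin stand before the three right-hand bins, at about (338,251), (374,245) and (410,247). I'll enlarge this region.

```bash
python3 - <<'E'
from h import *
I=cv2.imread("pics/top0.png");D=np.load("top0.npy")
cv2.imwrite("pics/crop1.png",cv2.resize(I[170:310,190:450],None,fx=3,fy=3,interpolation=cv2.INTER_CUBIC))
for u,v in [(206,198),(428,181),(204,224),(431,207),(320,215),(320,192),(226,242),(264,241),(301,238),(410,247),(338,251)]: print(u,v,world("top",D,u,v).round(3))
E
```

```text
206 198 [0.589 0.299 0.108]
428 181 [ 0.651 -0.278  0.107]
204 224 [0.521 0.3   0.114]
431 207 [ 0.582 -0.286  0.113]
320 215 [0.552 0.001 0.116]
320 192 [0.613 0.003 0.112]
226 242 [0.477 0.244 0.095]
264 241 [0.483 0.146 0.093]
301 238 [0.494 0.05  0.085]
410 247 [ 0.481 -0.243  0.052]
338 251 [ 0.465 -0.049  0.056]
```

View pics/crop1.png

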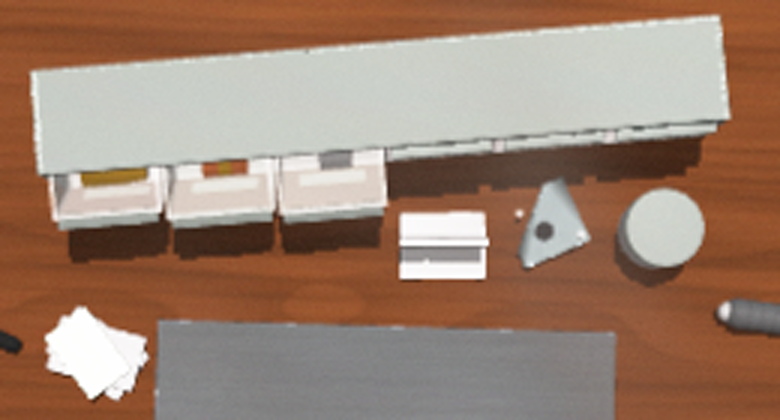

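The crop shows the three leftmost bins tilted out, with lips around crop y≈220. The three right-hand bins are shut. The row's front top edge runs from crop (40,172) to (728,120).

```bash
cat >> h.py <<'E'
def onz(u,v,z,name="top"):
    C=calibration(name); f=240/np.tan(np.radians(C["fovy"])/2);R=np.array(C["R"]);t=np.array(C["t"])
    d=R.T@np.array([(u-C["cx"])/f,(v-C["cy"])/f,1]);c=-R.T@t
    return c+d*(z-c[2])/d[2]
def crop(x,y): return 190+(x+.5)/3-.5,170+(y+.5)/3-.5
L=onz(*crop(40,172),.112);Rr=onz(*crop(728,120),.112)
O=(L+Rr)/2;yr=(L-Rr)[:2];W=np.linalg.norm(yr);yr/=W;xr=np.array([yr[1],-yr[0]])
def row(p): d=np.asarray(p)[:2]-O[:2]; return np.array([d@xr,d@yr,p[2]])
E
python3 - <<'E'
from h import *
print(L,Rr,W,O,xr,np.arctan2(xr[1],xr[0]))
for c in[(108,222),(220,221),(333,212)]: print(row(onz(*crop(*c),.093)).round(3))
for c in[(490,246),(660,228),(515,268),(100,350)]: print(row(onz(*crop(*c),.04)).round(3))
s=sense();print(row(s["tcp_pos"]))
E
```

```text
[0.51297281 0.30263749 0.112     ] [ 0.57517162 -0.28940792  0.112     ] 0.5953036650099995 [0.54407222 0.00661479 0.112     ] [0.99452673 0.10448249] 0.10467353356452179
[-0.046  0.245  0.093]
[-0.052  0.148  0.093]
[-0.052  0.049  0.093]
[-0.089 -0.089  0.04 ]
[-0.084 -0.243  0.04 ]
[-0.11  -0.109  0.04 ]
[-0.155  0.268  0.04 ]
[-0.4726305  -0.49514347  0.1992584 ]
```

Emit:
jog_arm --series '[[[0,0,0],1,1],[[0,0,0],0.2,1],[[0.5,0,0],0,1],[[0.7,-0.3,0],0,1],[[0.7,-0.5,0],0,1],[[0.5,-0.7,0],0,1],[[0.5,-0.7,0],0,1],[[0.5,-0.7,0],0,1],[[0.5,-0.7,0],0,1],[[0.5,-0.7,0],0,1],[[0.5,-0.7,0],0,1],[[0.5,-0.7,0],0,1]]'

```text
t: 1.1
tcp_pos: [0.3171, -0.2844, 0.1998]
tool_rot: [3.137, 0.168, 0.0]
ft_force: [0.5, -0.3, 0.2]
gripper_width: -0.0
grasp_force: 0.0
```

Emit:
jog_arm --series '[[[0.5,-0.7,0],0,1],[[0.5,-0.7,0],0,1],[[0.5,-0.7,0],0,1],[[0.5,-0.7,0],0,1],[[0.5,-0.7,0],0,1],[[0,-0.7,0],0,1],[[0,-0.7,0],0,1],[[0,-0.7,0],0,1],[[0,-0.7,0],0,1],[[0,-0.7,0],0,1],[[0,-0.7,0],0,1],[[0,0,0],0,1]]'

```text
t: 2.1
tcp_pos: [0.3832, 0.0341, 0.1999]
tool_rot: [-3.136, -0.173, 0.0]
ft_force: [-0.4, 0.4, -0.4]
gripper_width: 0.0
grasp_force: 0.0
```

```bash
cat > p.py <<'E'
from h import *
from scipy.spatial.transform import Rotation as Ro
s=sense();M=Ro.from_rotvec(s["tool_rot"]).as_matrix()
print(s["t"],row(s["tcp_pos"]).round(4),"yaw",np.arctan2(M[1,0],M[0,0]).round(4),M[:,2].round(3),s["ft_force"].round(2),s["gripper_width"])
E
python3 p.py
```

```text
2.1 [-0.1571  0.0442  0.1999] yaw 0.1104 [-0.     0.001 -1.   ] [-0.44  0.36 -0.36] 6.937070601599429e-05
```

Emit:
jog_arm --series '[[[0.5,-0.1,0.7],0.06,1],[[0.5,0,0.7],0,1],[[0.5,0,0.7],0,1],[[0,0,0.7],0,1],[[0,0,0.3],0,1],[[0,0,0],0,1]]'

```text
t: 2.6
tcp_pos: [0.4411, 0.0404, 0.0731]
tool_rot: [3.137, 0.156, -0.008]
ft_force: [0.2, -0.3, -0.6]
gripper_width: 0.004
grasp_force: 0.0
```

```bash
python3 p.py; python3 - <<'E'
from h import *
for n in("side",):
    I,D=grab_frame(n);cv2.imwrite(f"pics/{n}1.png",cv2.resize(I[130:340,180:430,::-1],None,fx=2.8,fy=2.8,interpolation=cv2.INTER_CUBIC))
E
```

```text
2.6 [-0.0989  0.0444  0.0731] yaw 0.0997 [-0.005 -0.001 -1.   ] [ 0.19 -0.32 -0.64] 0.003950126252261021
```

View pics/side1.png

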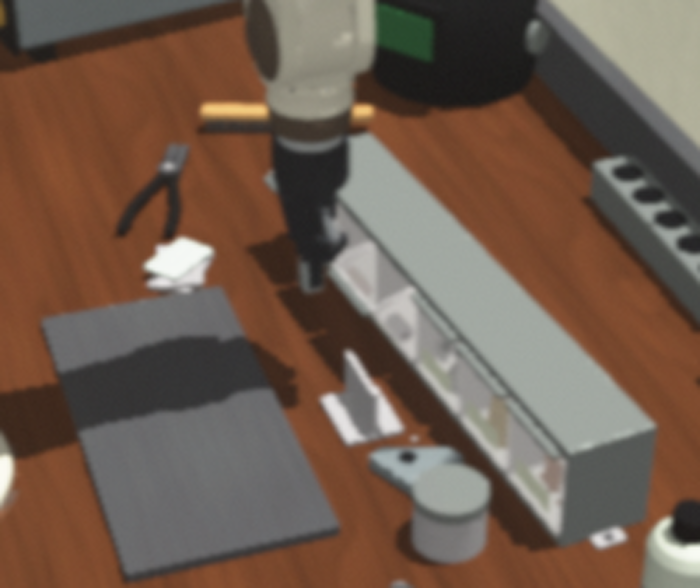

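The crop shows the closed fingers at (313,285), just before the third bin and clear of the T at (360,400). Next I push gently.

Emit:
jog_arm --series '[[[0.15,0,0],0,1],[[0.15,0,0],0,1],[[0.15,0,0],0,1],[[0.15,0,0],0,1],[[0.15,0,0],0,1],[[0.15,0,0],0,1],[[0.15,0,0],0,1]]'

```text
t: 3.23
tcp_pos: [0.4856, 0.045, 0.076]
tool_rot: [-3.138, -0.155, -0.0]
ft_force: [-0.1, 0.8, 0.0]
gripper_width: -0.001
grasp_force: 0.0
```

Emit:
jog_arm --series '[[[0.15,0,0],0,1],[[0.15,0,0],0,1],[[0.15,0,0],0,1],[[0.1,0,0],0,1],[[0,0,0],0,1]]'

```text
t: 3.65
tcp_pos: [0.5074, 0.0472, 0.0757]
tool_rot: [3.138, 0.155, -0.0]
ft_force: [0.0, -0.8, 0.4]
gripper_width: 0.002
grasp_force: 0.0
```

```bash
python3 p.py
```

```text
3.65 [-0.0322  0.0442  0.0757] yaw 0.0989 [-0. -0. -1.] [ 0.02 -0.79  0.37] 0.0022096286751944446
```

Emit:
jog_arm --series '[[[0.1,0,0],0,1],[[0.1,0,0],0,1]]'

```text
t: 3.82
tcp_pos: [0.5149, 0.0479, 0.0759]
tool_rot: [3.138, 0.155, -0.0]
ft_force: [-0.7, 0.0, 0.1]
gripper_width: 0.001
grasp_force: 0.0
```

Emit:
jog_arm --series '[[[0.05,0,0],0,1],[[0.05,0,0],0,1]]'

```text
t: 3.98
tcp_pos: [0.519, 0.0483, 0.0759]
tool_rot: [3.138, 0.155, 0.0]
ft_force: [0.4, 0.1, -0.8]
gripper_width: -0.001
grasp_force: 0.0
```

```bash
python3 p.py; python3 - <<'E'
from h import *
for n in("top",):
    I,D=grab_frame(n);cv2.imwrite("pics/top2.png",cv2.resize(I[170:310,190:450,::-1],None,fx=3,fy=3,interpolation=cv2.INTER_CUBIC))
E
```

```text
3.9833 [-0.0206  0.0441  0.0759] yaw 0.0988 [ 0. -0. -1.] [ 0.39  0.11 -0.75] -0.000710773678804428
```

View pics/top2.png

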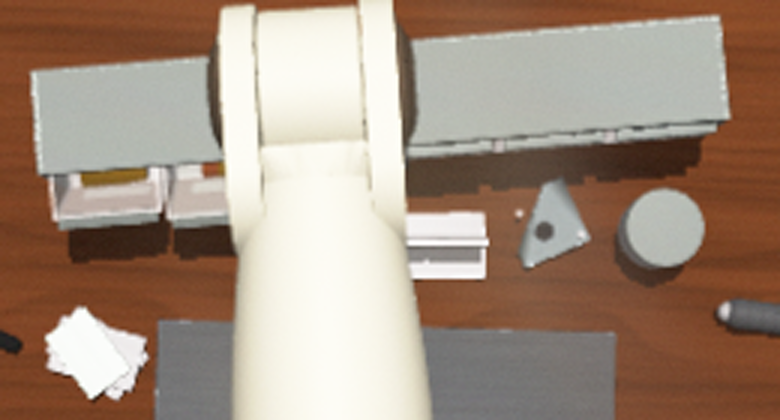

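The arm hides the third bin here, and the other things haven't moved. I'll keep pushing in small steps until the force rises.

Emit:
jog_arm --series '[[[0.05,0,0],0,1],[[0.05,0,0],0,1]]'

```text
t: 4.2
tcp_pos: [0.5228, 0.0487, 0.0759]
tool_rot: [-3.138, -0.155, -0.0]
ft_force: [0.2, 0.2, -0.9]
gripper_width: 0.001
grasp_force: 0.0
```

Emit:
jog_arm --series '[[[0.05,0,0],0,1],[[0,0,0],0,1]]'

```text
t: 4.37
tcp_pos: [0.5247, 0.0489, 0.0758]
tool_rot: [-3.138, -0.155, 0.001]
ft_force: [-1.1, -0.1, 0.2]
gripper_width: -0.001
grasp_force: 0.1
```

Emit:
jog_arm --series '[[[0.05,0,0],0,1],[[0,0,0],0,1]]'

```text
t: 4.53
tcp_pos: [0.5249, 0.0489, 0.0757]
tool_rot: [3.138, 0.155, -0.006]
ft_force: [-10.8, -1.5, 4.5]
gripper_width: -0.001
grasp_force: 5.1
```

Emit:
jog_arm --series '[[[0.05,0,0],0,1],[[0,0,0],0,1]]'

```text
t: 4.7
tcp_pos: [0.5249, 0.0489, 0.0756]
tool_rot: [3.137, 0.155, -0.012]
ft_force: [-19.6, -2.1, 9.9]
gripper_width: -0.003
grasp_force: 10.0
```

```bash
python3 p.py; python3 - <<'E'
from h import *
I,D=grab_frame("side");cv2.imwrite("pics/side2.png",cv2.resize(I[170:290,260:400,::-1],None,fx=5,fy=5,interpolation=cv2.INTER_CUBIC))
E
```

```text
4.7 [-0.0146  0.0441  0.0756] yaw 0.0988 [-0.007 -0.001 -1.   ] [-19.57  -2.08   9.9 ] -0.002797285407486822
```

View pics/side2.png

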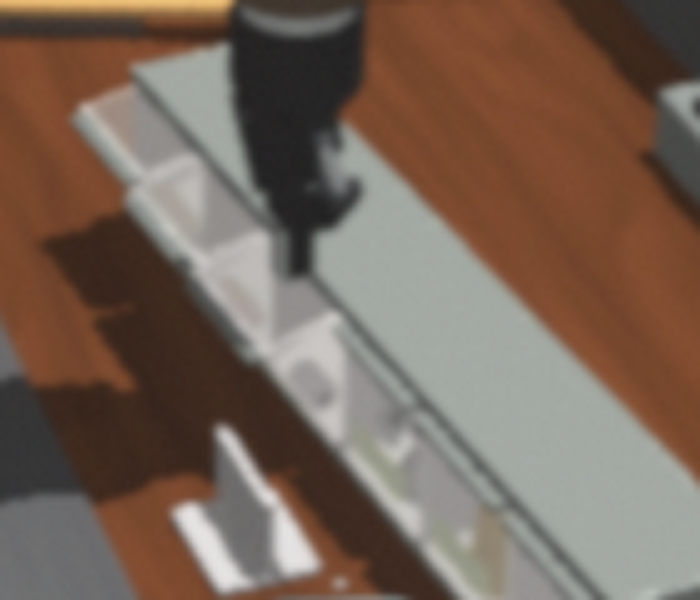

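The crop shows the fingertip at (297,270), behind the lip of the third bin, which runs from (195,270) to (255,355) and is still tilted. The finger passed over the lip and met the housing. I'll back off and lift, then measure the lip height.

Emit:
jog_arm --series '[[[-0.2,0,-0.1],0,1],[[-0.1,0,-0.7],0,1],[[0,0,-0.9],0,1],[[0,0,-0.8],0,1],[[-0.8,0,-0.3],0,1],[[-1,0,0],0,1],[[-1,0,0],0,1],[[-1,0,0],0,1],[[-1,0,0],0,1],[[0,0,0],0,1]]'

```text
t: 5.58
tcp_pos: [0.321, 0.0287, 0.1897]
tool_rot: [-3.138, -0.155, -0.005]
ft_force: [1.3, 0.4, 0.1]
gripper_width: -0.002
grasp_force: 0.0
```

```bash
python3 p.py; python3 - <<'E'
from h import *
def planey(u,v,y):
    C=calibration("side"); f=240/np.tan(np.radians(C["fovy"])/2);R=np.array(C["R"]);t=np.array(C["t"])
    d=R.T@np.array([(u-C["cx"])/f,(v-C["cy"])/f,1]);c=-R.T@t
    r0=(c[:2]-O[:2])@yr; return row(c+d*(y-r0)/(d[:2]@yr))
for c,y in[((255,355),.005),((195,270),.093),((180,262),.103),((128,195),.191),((78,115),.289)]:
    print(planey(260+c[0]/5,170+c[1]/5,y).round(3))
I,D=grab_frame("side");np.save("side3.npy",D)
I,T=grab_frame("top")
# clean point cloud strip: max-x profile, per bin
for name,DD in(("top",T),("side",D)):
    C=calibration(name); f=240/np.tan(np.radians(C["fovy"])/2)
    v,u=np.mgrid[:480,:640];P=np.stack([(u-C["cx"])/f*DD,(v-C["cy"])/f*DD,DD],-1).reshape(-1,3)[DD.ravel()>0]
    Wd=(P-np.array(C["t"]))@np.array(C["R"])
    d=Wd[:,:2]-O[:2];q=np.c_[d@xr,d@yr,Wd[:,2]]
    for yc in(.245,.147,.049,-.049):
        m=(abs(q[:,1]-yc)<.03)&(q[:,2]>.04)&(q[:,0]<-.002)&(q[:,0]>-.1)
        z=q[m];o=z[np.argsort(z[:,0])][:400:25];print(name,yc,m.sum());print(o[:12,[0,2]].round(3).tolist())
E
```

```text
5.5833 [-0.2196  0.0453  0.1897] yaw 0.0988 [ 0.003  0.    -1.   ] [1.27 0.38 0.12] -0.0016024589855434873
[-0.051  0.005  0.085]
[-0.049  0.093  0.089]
[-0.054  0.103  0.09 ]
[-0.049  0.191  0.086]
[-0.042  0.289  0.088]
top 0.245 284
[[-0.05, 0.095], [-0.047, 0.09], [-0.044, 0.095], [-0.042, 0.099], [-0.039, 0.102], [-0.035, 0.09], [-0.031, 0.078], [-0.027, 0.07], [-0.024, 0.066], [-0.02, 0.052], [-0.016, 0.049], [-0.003, 0.115]]
top 0.147 306
[[-0.055, 0.089], [-0.053, 0.088], [-0.05, 0.091], [-0.047, 0.095], [-0.045, 0.095], [-0.041, 0.085], [-0.038, 0.08], [-0.034, 0.074], [-0.03, 0.065], [-0.027, 0.062], [-0.023, 0.052], [-0.019, 0.047]]
top 0.049 315
[[-0.058, 0.089], [-0.056, 0.091], [-0.053, 0.091], [-0.05, 0.088], [-0.047, 0.092], [-0.044, 0.085], [-0.041, 0.079], [-0.037, 0.07], [-0.034, 0.076], [-0.03, 0.061], [-0.026, 0.053], [-0.022, 0.049]]
top -0.049 131
[[-0.088, 0.04], [-0.084, 0.059], [-0.011, 0.104], [-0.008, 0.106], [-0.005, 0.104], [-0.002, 0.105]]
side 0.245 71
[[-0.052, 0.096], [-0.045, 0.094], [-0.027, 0.078]]
side 0.147 70
[[-0.058, 0.089], [-0.052, 0.087], [-0.045, 0.09]]
side 0.049 90
[[-0.063, 0.089], [-0.056, 0.092], [-0.052, 0.092], [-0.004, 0.113]]
side -0.049 196
[[-0.091, 0.044], [-0.088, 0.056], [-0.084, 0.054], [-0.011, 0.098], [-0.007, 0.066], [-0.004, 0.113], [-0.003, 0.067], [-0.003, 0.074]]
```

```bash
python3 - <<'E'
from h import *
for X in([.5249,.0489,.0756],[.5249,.0489,.1],[.4411,.0404,.0731]): print(proj("side",np.array(X)))
print("crop", [( (a-260)*5,(b-170)*5) for a,b in [proj("side",np.array([.5249,.0489,.0756]))]])
C=calibration("wrist");print(C)
I,D=grab_frame("wrist");cv2.imwrite("pics/w1.png",I[...,::-1])
E
```

```text
(np.float64(316.7354095655032), np.float64(233.5783982451584))
(np.float64(316.81778231610815), np.float64(226.53661533511445))
(np.float64(290.02767921445337), np.float64(241.1738615100159))
crop [(np.float64(283.6770478275159), np.float64(317.891991225792))]
{'fovy': 65.70646984690485, 'cx': 318.129143297867, 'cy': 249.18378023208479, 'T_tool_cam': array([[ 6.60701954e-04, -9.58152541e-01, -2.86257354e-01,
         7.36687206e-02],
       [ 9.99999611e-01,  4.65877176e-04,  7.48697959e-04,
         6.63859096e-04],
       [-5.84006084e-04, -2.86257737e-01,  9.58152476e-01,
        -1.74460786e-01],
       [ 0.00000000e+00,  0.00000000e+00,  0.00000000e+00,
         1.00000000e+00]])}
```

View pics/w1.png

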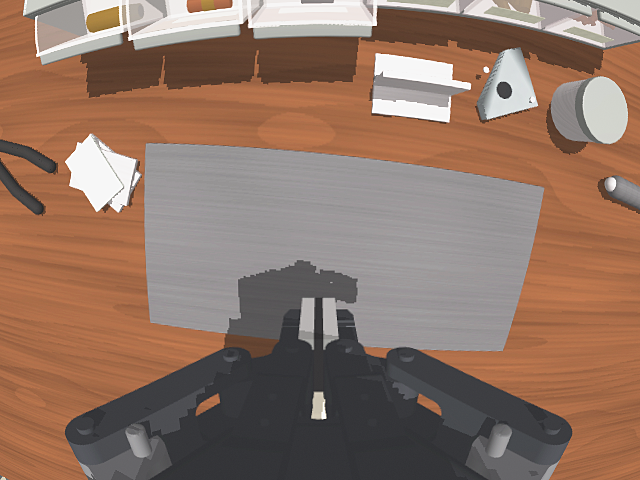

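The wrist view shows the third bin still open, with its lip at about (315,30). The fingertip ends at (320,298), and both views suggest the real tip sits higher than the TCP reading. I'll check that with depth.

```bash
python3 - <<'E'
from h import *
from scipy.spatial.transform import Rotation as Ro
s=sense();I,D=grab_frame("wrist");C=calibration("wrist");f=240/np.tan(np.radians(C["fovy"])/2)
print(s["tcp_pos"])
for u,v in[(308,300),(308,305),(308,315),(308,330),(330,300),(330,315),(320,300),(310,30),(320,200),(420,200)]:
    d=D[v,u];x,y=u-C["cx"],v-C["cy"];r=np.hypot(x,y);a=r/f
    p=np.array([x/r*np.tan(a)*d,y/r*np.tan(a)*d,d,1]);q=(np.array(C["T_tool_cam"])@p)[:3]
    w=Ro.from_rotvec(s["tool_rot"]).apply(q)+s["tcp_pos"];print(u,v,d.round(3),q.round(3),row(w).round(3))
E
```

```text
[0.32611703 0.02920625 0.18847873]
308 300 0.146 [ 0.012 -0.003 -0.04 ] [-0.202  0.048  0.228]
308 305 0.144 [ 0.012 -0.003 -0.043] [-0.203  0.048  0.231]
308 315 0.135 [ 0.012 -0.003 -0.052] [-0.203  0.048  0.241]
308 330 0.124 [ 0.012 -0.003 -0.063] [-0.203  0.048  0.252]
330 300 0.149 [ 0.011  0.006 -0.037] [-0.203  0.04   0.226]
330 315 0.136 [ 0.011  0.005 -0.051] [-0.203  0.04   0.239]
320 300 0.148 [ 0.012  0.002 -0.039] [-0.203  0.044  0.227]
310 30 0.239 [ 0.158 -0.005  0.1  ] [-0.056  0.049  0.089]
320 200 0.352 [0.018 0.003 0.176] [-0.196  0.042  0.013]
420 200 0.352 [0.019 0.1   0.177] [-0.195 -0.055  0.012]
```

Wrist depth puts the visible finger ends about 36 mm above the reported TCP. This fits the finger clearing the lip and hitting the housing edge. The lip measures z≈0.089, x≈-0.056. I'll go lower and repeat the push, rising slightly as the lip rises.

Emit:
jog_arm --series '[[[0.7,0,0.6],0,1],[[0.7,0,0.6],0,1],[[0.7,0,0.6],0,1],[[0.7,0,0.6],0,1],[[0,0,0.6],0,1],[[0,0,0.6],0,1],[[0,0,0.1],0,1],[[0,0,0],0,1]]'

```text
t: 6.45
tcp_pos: [0.4363, 0.0401, 0.0379]
tool_rot: [3.138, 0.155, -0.007]
ft_force: [-1.3, 0.9, 1.1]
gripper_width: 0.0
grasp_force: 0.0
```

```bash
python3 p.py; python3 - <<'E'
from h import *
X=sense()["tcp_pos"];print(proj("side",X),proj("side",X+[0,0,.036]))
I,D=grab_frame("side");cv2.imwrite("pics/side4.png",cv2.resize(I[170:290,240:380,::-1],None,fx=5,fy=5,interpolation=cv2.INTER_CUBIC))
E
```

```text
6.45 [-0.1037  0.0446  0.0379] yaw 0.0988 [-0.005 -0.    -1.   ] [-1.29  0.92  1.13] 0.0004876575700057071
(np.float64(288.6422370381182), np.float64(251.5890444164038)) (np.float64(288.4414625878712), np.float64(241.31382438763904))
```

View pics/side4.png

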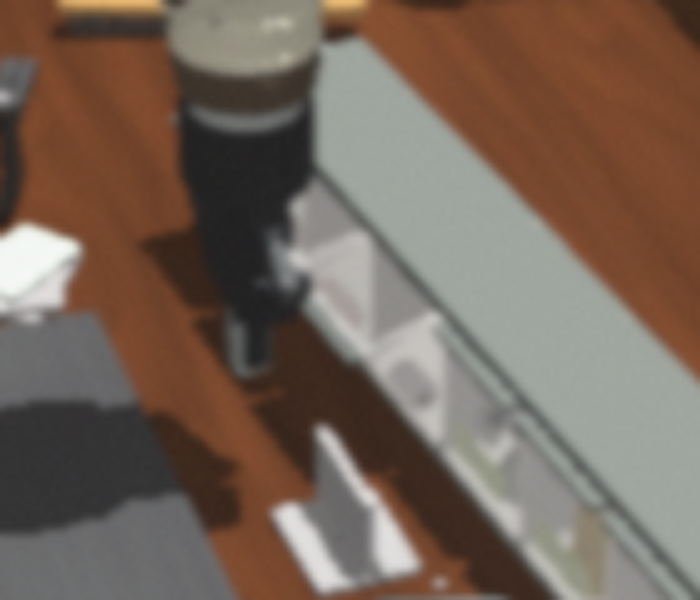

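The crop shows the tip at (248,377), in front of the third bin's lip and roughly 22 to 36 mm above the reported TCP. That is below the lip, as intended, so I push with a slight rise.

Emit:
jog_arm --series '[[[0.2,0,0],0,1],[[0.2,0,0],0,1],[[0.2,0,0],0,1],[[0.2,0,0],0,1],[[0.2,0,-0.05],0,1],[[0.2,0,-0.05],0,1]]'

```text
t: 7.0
tcp_pos: [0.4856, 0.0451, 0.0443]
tool_rot: [-3.138, -0.155, 0.0]
ft_force: [-1.3, -0.0, 1.7]
gripper_width: 0.0
grasp_force: 1.2
```

Emit:
jog_arm --series '[[[0.2,0,-0.1],0,1],[[0.2,0,-0.1],0,1]]'

```text
t: 7.17
tcp_pos: [0.5016, 0.0466, 0.052]
tool_rot: [3.138, 0.155, -0.0]
ft_force: [-1.2, 0.3, -0.7]
gripper_width: 0.001
grasp_force: 0.6
```

Emit:
jog_arm --series '[[[0.15,0,-0.05],0,1],[[0.1,0,0],0,1]]'

```text
t: 7.33
tcp_pos: [0.512, 0.0476, 0.0544]
tool_rot: [-3.138, -0.155, -0.001]
ft_force: [-0.9, -0.1, 1.6]
gripper_width: 0.001
grasp_force: 0.7
```

```bash
python3 p.py
```

```text
7.3333 [-0.0277  0.0441  0.0544] yaw 0.0988 [ 0.001  0.    -1.   ] [-0.86 -0.14  1.55] 0.0010650756859367236
```

Contact force is about 1 N, so the bin is moving. I'll push to the stop.

Emit:
jog_arm --series '[[[0.05,0,0],0,1],[[0.05,0,0],0,1],[[0,0,0],0,1]]'

```text
t: 7.58
tcp_pos: [0.5147, 0.0479, 0.0537]
tool_rot: [3.138, 0.155, -0.001]
ft_force: [-0.2, 0.2, -0.6]
gripper_width: 0.0
grasp_force: 0.0
```

Emit:
jog_arm --series '[[[0.05,0,0],0,1],[[0,0,0],0,1]]'

```text
t: 7.75
tcp_pos: [0.5149, 0.0479, 0.0536]
tool_rot: [3.138, 0.155, -0.006]
ft_force: [-9.5, -0.5, 4.3]
gripper_width: -0.002
grasp_force: 5.0
```

Emit:
jog_arm --series '[[[0.05,0,0],0,1],[[0,0,0],0,1]]'

```text
t: 7.92
tcp_pos: [0.515, 0.0479, 0.0536]
tool_rot: [3.137, 0.155, -0.011]
ft_force: [-20.5, -2.3, 10.1]
gripper_width: -0.001
grasp_force: 10.0
```

The stop is firm at 20 N, 10 mm before the housing contact, so this bin is home. On to bin 2.

Emit:
jog_arm --series '[[[-0.7,0,0],0,1],[[-0.7,0,0],0,1],[[-0.7,0,0.1],0,1],[[0,-0.7,0.2],0,1],[[0,-0.7,0.1],0,1],[[0,-0.7,0],0,1],[[0,-0.5,0],0,1],[[0,0,0],0,1]]'

```text
t: 8.58
tcp_pos: [0.4307, 0.0889, 0.0399]
tool_rot: [-3.086, -0.267, 0.006]
ft_force: [0.3, 0.2, -0.3]
gripper_width: 0.001
grasp_force: 0.0
```

```bash
python3 p.py
```

```text
8.5833 [-0.1042  0.0937  0.0399] yaw 0.1728 [-0.008  0.044 -0.999] [ 0.3   0.19 -0.25] 0.0007301507506845819
```

Emit:
jog_arm --series '[[[0,0,0],0,1],[[0,0,0],0,1],[[0,0,0],0,1]]'

```text
t: 8.83
tcp_pos: [0.4304, 0.0872, 0.0396]
tool_rot: [-3.088, -0.263, 0.006]
ft_force: [0.4, -0.2, -0.5]
gripper_width: 0.0
grasp_force: 0.0
```

```bash
python3 p.py; python3 -c "
from h import *
s=sense();print(s['qpos'].round(3),s['dq'].round(3),s['effort'].round(1))"
```

```text
8.8333 [-0.1046  0.092   0.0396] yaw 0.1698 [-0.008  0.042 -0.999] [ 0.39 -0.25 -0.5 ] 0.0002721065739796923
[ 0.169 -0.181 -0.392  1.361  0.043  3.141] [-0.003 -0.003 -0.004  0.003  0.002 -0.001] [  0.2 -35.1  46.7   0.    0.1  -0. ]
```

Joint 6 is at its limit. A half turn about the tool axis gives the same fingers with free range, so I turn by -180°.

Emit:
jog_arm --series '[[[0,0,0],-1,1],[[0,0,0],-1,1],[[0,0,0],-1,1],[[0,0,0],-1,1],[[0,0,0],-1,1],[[0,0,0],-1,1],[[0,0,0],-1,1],[[0,0,0],-1,1],[[0,0,0],-1,1],[[0,0,0],-1,1]]'

```text
t: 9.67
tcp_pos: [0.4303, 0.087, 0.0396]
tool_rot: [-2.541, -1.779, -0.028]
ft_force: [0.3, -0.5, 0.8]
gripper_width: 0.002
grasp_force: 0.0
```

Emit:
jog_arm --series '[[[0,0,0],-1,1],[[0,0,0],-1,1],[[0,0,0],-1,1],[[0,0,0],-1,1],[[0,0,0],-1,1],[[0,0,0],-1,1],[[0,0,0],-1,1],[[0,0,0],-1,1],[[0,0,0],-1,1],[[0,0,0],-1,1]]'

```text
t: 10.5
tcp_pos: [0.4303, 0.087, 0.0396]
tool_rot: [-1.317, -2.824, -0.055]
ft_force: [0.2, 0.8, -0.3]
gripper_width: 0.001
grasp_force: 0.0
```

Emit:
jog_arm --series '[[[0,0,0],-1,1],[[0,0,0],-1,1],[[0,0,0],-1,1],[[0,0,0],-1,1],[[0,0,0],-1,1],[[0,0,0],-1,1],[[0,0,0],-1,1],[[0,0,0],-1,1],[[0,0,0],-1,1],[[0,0,0],0,1],[[0,0,0],0,1]]'

```text
t: 11.42
tcp_pos: [0.4303, 0.0871, 0.0396]
tool_rot: [0.097, -3.133, -0.067]
ft_force: [0.2, -0.8, -0.2]
gripper_width: -0.002
grasp_force: 0.0
```

```bash
python3 p.py; python3 -c "
from h import *
s=sense();print(s['qpos'].round(3))"
```

```text
11.4167 [-0.1048  0.092   0.0396] yaw -3.0798 [-0.008  0.043 -0.999] [ 0.17 -0.78 -0.24] -0.001980021714032166
[ 0.169 -0.182 -0.392  1.36   0.043  0.107]
```

Emit:
jog_arm --series '[[[0,0.5,0.05],-0.4,1],[[0,0.5,0],0,1],[[0,0.4,0],0,1],[[0,0,0],0,1],[[0,0,0],0,1]]'

```text
t: 11.83
tcp_pos: [0.4249, 0.1434, 0.04]
tool_rot: [0.166, -3.131, -0.067]
ft_force: [-0.0, -0.4, 0.2]
gripper_width: 0.002
grasp_force: 0.0
```

```bash
python3 p.py
```

```text
11.8333 [-0.1042  0.1485  0.04  ] yaw -3.0354 [-0.008  0.042 -0.999] [-0.05 -0.37  0.19] 0.0019196817185973074
```

Positioned before bin 2. Pushing now means tool -x.

Emit:
jog_arm --series '[[[-0.2,0,0],0,1],[[-0.2,0,0],0,1],[[-0.2,0,0],0,1],[[-0.2,0,0],0,1],[[-0.2,0,-0.05],0,1],[[-0.2,0,-0.05],0,1],[[-0.2,0,-0.1],0,1],[[-0.2,0,-0.1],0,1]]'

```text
t: 12.5
tcp_pos: [0.4895, 0.1494, 0.0519]
tool_rot: [0.168, -3.13, -0.067]
ft_force: [-1.0, -0.3, -0.4]
gripper_width: 0.0
grasp_force: 0.6
```

Emit:
jog_arm --series '[[[-0.15,0,-0.05],0,1],[[-0.1,0,0],0,1],[[-0.05,0,0],0,1]]'

```text
t: 12.75
tcp_pos: [0.5014, 0.1508, 0.0539]
tool_rot: [0.168, -3.131, -0.068]
ft_force: [-1.1, -0.1, 0.4]
gripper_width: 0.002
grasp_force: 0.6
```

Emit:
jog_arm --series '[[[-0.05,0,0],0,1],[[-0.05,0,0],0,1],[[0,0,0],0,1]]'

```text
t: 13.0
tcp_pos: [0.5033, 0.151, 0.0536]
tool_rot: [0.168, -3.128, -0.067]
ft_force: [-7.4, -1.0, 3.7]
gripper_width: -0.004
grasp_force: 3.8
```

```bash
python3 p.py
```

```text
13.0 [-0.0254  0.1479  0.0536] yaw -3.034 [-0.01   0.042 -0.999] [-7.37 -1.04  3.67] -0.004283982027159525
```

Emit:
jog_arm --series '[[[-0.05,0,0],0,1],[[0,0,0],0,1],[[0.5,0,0],0,1],[[0.7,0,0],0,1],[[0.7,0,0.1],0,1],[[0.1,0.6,0.2],0,1],[[0,0.6,0.1],0,1],[[0,0.6,0],0,1],[[0,0.6,0.1],0,1],[[0,0,0],0,1],[[0,0,0],0,1]]'

```text
t: 13.92
tcp_pos: [0.4162, 0.2397, 0.0379]
tool_rot: [0.172, -3.131, -0.067]
ft_force: [-1.0, -0.4, -0.2]
gripper_width: -0.006
grasp_force: 0.0
```

```bash
python3 p.py
```

```text
13.9167 [-0.1028  0.2452  0.0379] yaw -3.032 [-0.008  0.042 -0.999] [-0.97 -0.38 -0.16] -0.00598219345636734
```

Emit:
jog_arm --series '[[[-0.2,0,0],0,1],[[-0.2,0,0],0,1],[[-0.2,0,0],0,1],[[-0.2,0,0],0,1],[[-0.2,0,-0.05],0,1],[[-0.2,0,-0.1],0,1],[[-0.2,0,-0.1],0,1],[[-0.2,0,-0.1],0,1]]'

```text
t: 14.58
tcp_pos: [0.4812, 0.2451, 0.0522]
tool_rot: [0.168, -3.131, -0.067]
ft_force: [-1.1, 0.8, -1.5]
gripper_width: 0.003
grasp_force: 0.5
```

Emit:
jog_arm --series '[[[-0.15,0,-0.05],0,1],[[-0.1,0,0],0,1],[[-0.05,0,0],0,1]]'

```text
t: 14.83
tcp_pos: [0.4929, 0.2466, 0.0541]
tool_rot: [0.168, -3.131, -0.068]
ft_force: [-9.7, -0.7, 7.3]
gripper_width: -0.0
grasp_force: 4.8
```

Emit:
jog_arm --series '[[[-0.05,0,0],0,1],[[-0.05,0,0],0,1],[[0,0,0],0,1]]'

```text
t: 15.08
tcp_pos: [0.4928, 0.2465, 0.0541]
tool_rot: [0.169, -3.124, -0.067]
ft_force: [-21.0, -3.2, 13.0]
gripper_width: 0.0
grasp_force: 10.2
```

```bash
python3 p.py
```

```text
15.0833 [-0.0259  0.244   0.0541] yaw -3.0333 [-0.014  0.042 -0.999] [-21.    -3.22  13.  ] 0.00044906402941290863
```

The third stop is firm as well. I'll back away, lift and check.

Emit:
jog_arm --series '[[[0.5,0,0],0,1],[[0.7,0,0],0,1],[[0.7,0,-0.3],0,1],[[0.7,0,-0.7],0,1],[[0.7,0,-0.7],0,1],[[0.7,0,-0.7],0,1],[[0.7,0,-0.7],0,1],[[0,0,-0.5],0,1],[[0,0,0],0,1],[[0,0,0],0,1]]'

```text
t: 15.92
tcp_pos: [0.3109, 0.221, 0.1993]
tool_rot: [0.169, -3.134, -0.07]
ft_force: [0.3, -1.0, 0.5]
gripper_width: -0.001
grasp_force: 0.0
```

```bash
python3 p.py; python3 - <<'E'
from h import *
I,T=grab_frame("top");cv2.imwrite("pics/top5.png",cv2.resize(I[160:310,90:530,::-1],None,fx=1.8,fy=1.8,interpolation=cv2.INTER_CUBIC)[:,:800])
I,D=grab_frame("side");cv2.imwrite("pics/side5.png",cv2.resize(I[160:340,240:440,::-1],None,fx=3.3,fy=3.3,interpolation=cv2.INTER_CUBIC))
for name,DD in(("top",T),("side",D)):
    C=calibration(name); f=240/np.tan(np.radians(C["fovy"])/2)
    v,u=np.mgrid[:480,:640];P=np.stack([(u-C["cx"])/f*DD,(v-C["cy"])/f*DD,DD],-1).reshape(-1,3)[DD.ravel()>0]
    Wd=(P-np.array(C["t"]))@np.array(C["R"])
    d=Wd[:,:2]-O[:2];q=np.c_[d@xr,d@yr,Wd[:,2]]
    for yc in(.245,.147,.049,-.049,-.147,-.245):
        m=(abs(q[:,1]-yc)<.03)&(q[:,2]>.08)&(q[:,0]<.0)&(q[:,0]>-.07)
        print(name,yc,m.sum(),np.percentile(q[m][:,0],[2,10]).round(3) if m.sum() else 0)
E
```

```text
15.9167 [-0.2095  0.2376  0.1993] yaw -3.0337 [-0.005  0.044 -0.999] [ 0.29 -1.04  0.48] -0.0014483177181734543
top 0.245 126 [-0.012 -0.012]
top 0.147 118 [-0.012 -0.011]
top 0.049 112 [-0.012 -0.011]
top -0.049 106 [-0.011 -0.01 ]
top -0.147 101 [-0.01 -0.01]
top -0.245 91 [-0.01  -0.009]
side 0.245 74 [-0.015 -0.012]
side 0.147 83 [-0.015 -0.013]
side 0.049 93 [-0.014 -0.012]
side -0.049 103 [-0.014 -0.012]
side -0.147 107 [-0.013 -0.011]
side -0.245 124 [-0.012 -0.011]
```

View pics/side5.png

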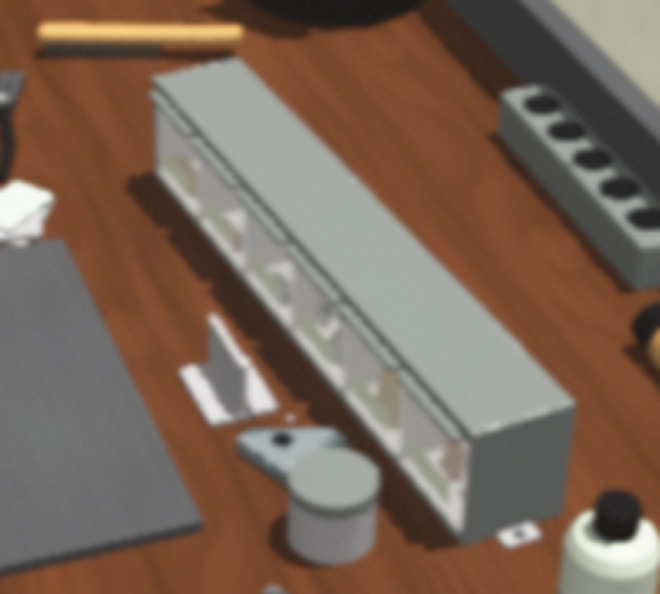

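All six lips are flush along one line from (155,90) to (470,430), matching the depth within 2 mm. The T, magnet and tin haven't been moved, so I'm handing in.

```bash
python3 -c "from station import *; print(sign_off())"
```

```text
the job is handed in; nothing more can be done
None
```

All three open bins (the left three) are pushed fully home, with all six lips flush to within 2 mm by depth. The other bench things look undisturbed, and the job is handed in, but no verdict was returned.

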